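# Set out the bedside water tray

### The arm

A 6-joint arm with a two-finger parallel gripper is mounted at the origin on the work surface. World frame = base frame: x ahead of the robot, y to its left, z up, the work surface at z = 0. Lengths are in m, angles in rad, forces in N, time in s.
With the tool pointing down it reaches from about 0.3 to 0.875 m from the base axis. Payload 6.4 kg.
Tool frame: the origin (TCP) lies on the centre line of the jaws, within the pads' length; the fingertips stand 8 mm ahead of it and the grasp point (between the pads) lies 11 mm behind it; z points along the fingers, y is the line along which they close (so a half turn about z gives the same grasp; the last joint's range is limited). The gripper opens to 85 mm and grips with 20 to 120 N. Pads are 22 mm wide; open, the fingers measure 114 mm over their backs; the gripper's body (76 mm by 85 mm) begins 54 mm behind the grasp point. The pads swing forward as they close: fully open they stand 13 mm farther back than shut.
Start: joints at [-1.511, 0.181, 1.607, -0, 1.354, -0.206], TCP at [0.151, -0.555, 0.239] pointing down, gripper open.
Joint ranges: [-2.99, 2.99], [-0.89, 2.07], [0.3, 2.58], [-1.14, 4.28], [0, 2.63], [-3.12, 3.12]. Speed limits (rad/s): [2.57, 2.57, 3.01, 3.14, 3.14, 3.14].

### API

Orientations are given as a unit quaternion [w, x, y, z].
In Python, from workcell import env gives the robot as it stands.
- The arm moves only by the shell command python3 -m pendant 'ROWS' [FORCE]. ROWS is JSON, a list of rows, each a list of 3 entries, a list of its own where there are three numbers: the shift along the world's x, y, z in cm, then the turn, a rotation vector about the world's x, y, z in rad, then the finger opening in cm, from 0 to 8.54. A call has 1 to 12 rows; each row shifts and turns the commanded pose from where the row before left it; what a row does not reach is not made up. A row lasts 1/10 s, in which the tool goes at most 50 mm and 8.59 degrees, less where a joint would pass 70% of its speed; a pose out of reach is approached as far as the arm can. A call with a gripper value outside its range is refused whole. The fingers move at their own pace and stop on an object; FORCE is the grip in N (left out, the last holds). Time passes only in rows, so rows that do not move let the fingers close. It gives the time, the measured TCP pose, the force, the opening and the grip force at its end, in the units of the state.
- env.state(): the state, without advancing time (a new reading comes with each control period).
- env.read_camera(name): name is "side" or "top" or "wrist"; returns a dict with "pixels" (420x560x3 uint8, red, green, blue), "K" (3x3 intrinsics, pixels), "distortion" ([k1, k2, p1, p2, k3] as OpenCV has them; the pictures are not rectified), "position" and "rotation" of the camera in the world. Camera axes: x right, y up, looking along -z (the intrinsics and any distortion apply to the point x, -y, -z); pixel columns grow to the right and rows downward; lengths in m; the calibration is good to about 2 mm. A picture is of the moment at which its call begins. There is no depth.
- env.close_job(): hands the job in; it is judged then, once.
The state is a dict: "t": time; "joint_positions": joint angles; "joint_vel": joint speeds; "tau": joint torques, N m; "ee_pos": TCP position; "eef_rot": TCP orientation; "wrist_force": force on the tool from outside, world axes, zero at the start; "moment": the same for the moment, N m; "finger_gap": finger opening in m; "gripper_force": force on a finger pad.
Only numpy, scipy, OpenCV 4.12 (cv2) and the standard library are available. Lean on these libraries where they do the work, as an engineer would, in place of code of your own. Each camera call takes 0.05 s, during which the arm holds its last target. There are 200 camera calls.

### The job

Set out the water set on the grey bedside tray: stand the amber, green and blue tumblers upright, each in the middle of the coaster of its own colour, and last of all the white carafe in the middle of the white coaster. Set the glassware down, do not drop it, and leave the two look-alike candle glasses where they are.

Things in the scene. Friction and masses are not known exactly. Their poses are not given: they have to be found in the camera images.
- tumbler_amber: Drinking tumbler of frosted amber glass, open and hollow (walls 4 mm), standing upright, 90 mm tall. Foot 48 mm across up to 26 mm high, then stepped out to 58 mm across (60 mm over its fine ribs) from 30 mm up to the rim. About 0.2 kg. Origin: centre of its underside; z up; round, so its yaw means nothing.
- tumbler_green: Drinking tumbler of frosted green glass, open and hollow (walls 4 mm), standing upright, 90 mm tall. Foot 48 mm across up to 26 mm high, then stepped out to 58 mm across (60 mm over its fine ribs) from 30 mm up to the rim. About 0.2 kg. Origin: centre of its underside; z up; round, so its yaw means nothing.
- tumbler_blue: Drinking tumbler of frosted blue glass, open and hollow (walls 4 mm), standing upright, 90 mm tall. Foot 48 mm across up to 26 mm high, then stepped out to 58 mm across (60 mm over its fine ribs) from 30 mm up to the rim. About 0.2 kg. Origin: centre of its underside; z up; round, so its yaw means nothing.
- carafe: Tall white water carafe, upright, 192 mm tall, about 0.5 kg. Body 72 mm across up to 105 mm high, shoulder tapering in to the neck, which is 32 mm across from 128 to 180 mm high; a cork 27 mm across fills the top 12 mm. Take it by the neck. Origin: centre of its underside; z up; round.
- coaster_amber: Flat round amber coaster, 66 mm across, 5 mm thick, fixed on the floor of the grey tray. Origin: centre of its underside, so its top is 5 mm above it. The fixed square tray is 240 mm wide, its floor 6 mm and its rim 18 mm above the table.
- coaster_green: Flat round green coaster, 66 mm across, 5 mm thick, fixed on the floor of the grey tray. Origin: centre of its underside, so its top is 5 mm above it. The fixed square tray is 240 mm wide, its floor 6 mm and its rim 18 mm above the table.
- coaster_blue: Flat round blue coaster, 66 mm across, 5 mm thick, fixed on the floor of the grey tray. Origin: centre of its underside, so its top is 5 mm above it. The fixed square tray is 240 mm wide, its floor 6 mm and its rim 18 mm above the table.
- coaster_white: Flat round white coaster, 92 mm across, 5 mm thick, fixed in the same tray: the carafe's place. Origin: centre of its underside. The four coasters stand at the corners of a square with sides of 100 mm; which corner is whose, and the tray's place and yaw, change.
- candle_amber: Look-alike, to be left alone: a candle in a straight amber glass, 58 mm across and 80 mm tall, filled to the brim with cream wax, a black wick standing 11 mm out of the top. 0.3 kg, loose. Origin: centre of its underside; round. Tumblers, carafe and candles stand upright on the table in any order, in two rows of three, centres at least 95 mm apart.
- candle_green: Look-alike, to be left alone: a candle in a straight green glass, 58 mm across and 80 mm tall, filled to the brim with cream wax, a black wick standing 11 mm out of the top. 0.3 kg, loose. Origin: centre of its underside; round. Tumblers, carafe and candles stand upright on the table in any order, in two rows of three, centres at least 95 mm apart.
Things that resemble listed ones, but are neither listed nor needed, are in the scene too. What is shaped like the tumbler_amber but pink is not meant.

How it is judged:
On the way, in this order (a step that is already met when the one before it is completed fails the run):
1. all three tumblers stand on their own coasters (horizontal distance between tumbler_amber and coaster_amber below 0.012 m and z of tumbler_amber in the frame of coaster_amber between 0.002 and 0.01 m and angle between each of tumbler_amber, tumbler_green, tumbler_blue's own z axis and vertical below 0.1 rad and horizontal distance between tumbler_green and coaster_green below 0.012 m and z of tumbler_green in the frame of coaster_green between 0.002 and 0.01 m and horizontal distance between tumbler_blue and coaster_blue below 0.012 m and z of tumbler_blue in the frame of coaster_blue between 0.002 and 0.01 m), for 0.2 s.
2. then the carafe stands on the white coaster (horizontal distance between carafe and coaster_white below 0.012 m and z of carafe in the frame of coaster_white between 0.002 and 0.01 m and angle between carafe's own z axis and vertical below 0.1 rad), for 0.2 s.
At the end, for the whole second after the job is handed in: Each tumbler stands on the coaster of its colour and the carafe on the white coaster: centres within 12 mm, foot on the coaster's top (underside 2 to 10 mm above the coaster's underside), upright within 0.1 rad, at rest; both candles are within 20 mm of where they started (all of step 1 and all of step 2 and linear speed of each of tumbler_amber, tumbler_green, tumbler_blue, carafe below 0.02 m/s and distance of each of candle_amber, candle_green from where it was at the start of the episode below 0.02 m); the robot touches nothing.
It fails at once if a tumbler or the carafe is dropped or thrown (moves faster than 0.45 m/s while not held by the fingers) ((linear speed of tumbler_amber above 0.45 m/s and contact force between tumbler_amber and the fingers below 0.05 N) or (linear speed of tumbler_green above 0.45 m/s and contact force between tumbler_green and the fingers below 0.05 N) or (linear speed of tumbler_blue above 0.45 m/s and contact force between tumbler_blue and the fingers below 0.05 N) or (linear speed of carafe above 0.45 m/s and contact force between carafe and the fingers below 0.05 N)).
It fails at once if a candle is shifted by more than 20 mm or tipped over (distance of any of candle_amber, candle_green from where it was at the start of the episode above 0.02 m or angle between any of candle_amber, candle_green's own z axis and vertical above 0.5 rad).
It also fails if it takes over 136 s, if anything falls off the work surface, if the arm or the gripper's body presses on something with over 40 N, if the wrist force passes 120 N, or if a joint passes its speed limit or range.

## Working session

There is one attempt and no reset: what is moved stays moved. The work goes in short steps, Python scripts to look and compute and a shell command to move; the robot and the scene stay as the last step left them, time stands still between calls to the robot, and variables do not carry over. Pictures are saved under pics/ and viewed, at most 14 in all, crops included, and the job is handed in when it is done.

```bash
ls; mkdir -p pics
python3 - <<'E'
from workcell import env
import cv2
for n in ["top","side"]:
    c=env.read_camera(n); cv2.imwrite(f"pics/{n}0.png",c["pixels"][:,:,::-1]); print(n,c["K"],c["distortion"],c["position"],c["rotation"])
print(env.state())
E
```

```text
pics
top [[528.17186188   0.         283.36972755]
 [  0.         528.17186188 208.00174674]
 [  0.           0.           1.        ]] [-0.10882798  0.          0.          0.          0.        ] [ 0.36689244 -0.05873702  1.31567729] [ 0.71270646  0.03227103 -0.028604   -0.70013562]
side [[528.45234087   0.         274.22957492]
 [  0.         528.45234087 201.80904544]
 [  0.           0.           1.        ]] [-0.17296354  0.          0.          0.          0.        ] [-0.15818293  0.77915092  0.77501345] [-0.27977129 -0.15468605  0.44685839  0.83553446]
{'t': 0.1, 'joint_positions': array([-1.51129146e+00,  1.81497841e-01,  1.60792185e+00, -1.09361966e-05,
        1.35382484e+00, -2.06292231e-01]), 'joint_vel': array([ 0.00182649, -0.00016926, -0.00153553,  0.00019503,  0.00140292,
        0.0012312 ]), 'tau': array([ 7.45339389e-05, -4.45881486e+01, -3.52238846e+01, -4.37012814e-04,
        4.11871006e-03, -1.84631830e-05]), 'ee_pos': array([ 0.15102759, -0.55429189,  0.23845007]), 'eef_rot': array([-8.24106627e-04,  9.91181483e-01,  1.32508810e-01,  5.52397264e-05]), 'wrist_force': array([-0.22442546,  0.60826798,  0.22452896]), 'moment': array([ 0.01867158, -0.03132078,  0.00854211]), 'gripper_force': 0.0, 'finger_gap': 0.08507390908075563}
```

View pics/top0.png

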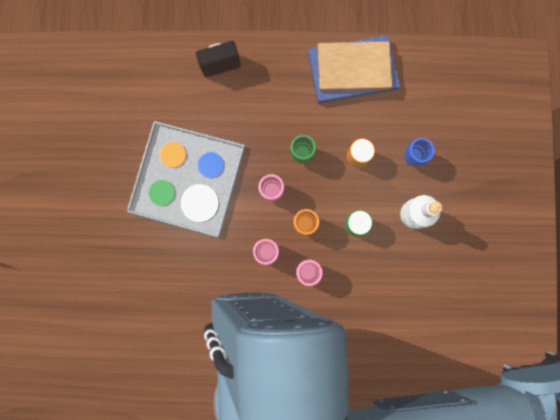

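View pics/side0.png

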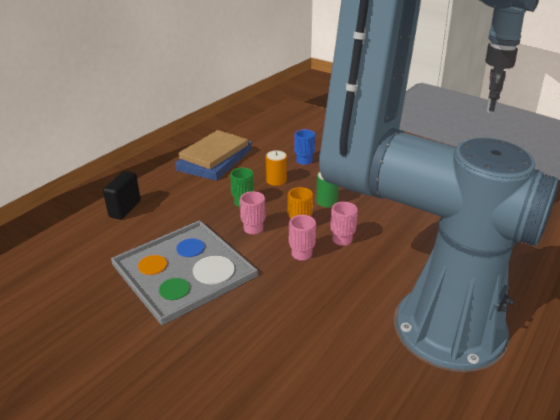

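The top view shows the tray at about (187,180), with coasters amber (172,154), blue (211,165), green (162,193) and white (199,203). Tumblers are green (303,148), amber (306,222) and blue (420,152). Candles are at (362,151) and (360,223), the carafe's cork is near (433,209), and three pink decoys are at (271,187), (266,251) and (309,272). In the side view the arm hides the carafe.

```bash
cat > h.py <<'E'
import cv2, numpy as np
from scipy.spatial.transform import Rotation as R
from scipy.optimize import least_squares, minimize_scalar
from workcell import env
HSV={"amber":((8,150,90),(20,255,255)),"green":((50,110,40),(75,255,255)),"blue":((110,130,60),(125,255,255))}
def rot(c):
    q=np.asarray(c["rotation"],float)
    return q if q.shape==(3,3) else R.from_quat(q[[1,2,3,0]]).as_matrix()
def rays(c,px):
    n=cv2.undistortPoints(np.asarray(px,float).reshape(-1,1,2),c["K"],c["distortion"]).reshape(-1,2)
    return np.c_[n[:,0],-n[:,1],-np.ones(len(n))]@rot(c).T
def onplane(c,px,z):
    d=rays(c,px); p=np.asarray(c["position"]); return (p+d*((z-p[2])/d[:,2])[:,None])[:,:2]
def tri(cs,pxs):
    A=np.zeros((3,3));b=np.zeros(3)
    for c,p in zip(cs,pxs):
        d=rays(c,[p])[0]; d/=np.linalg.norm(d); M=np.eye(3)-np.outer(d,d); A+=M; b+=M@c["position"]
    x=np.linalg.solve(A,b)
    res=[np.linalg.norm(np.cross(x-c["position"],(d:=rays(c,[p])[0])/np.linalg.norm(d))) for c,p in zip(cs,pxs)]
    return x,max(res)
def blobs(c,col,amin=120):
    hsv=cv2.cvtColor(c["pixels"],cv2.COLOR_RGB2HSV)
    m=cv2.inRange(hsv,*HSV[col]) if isinstance(col,str) else cv2.inRange(hsv,*col)
    m=cv2.morphologyEx(m,cv2.MORPH_CLOSE,np.ones((3,3)))
    k,_=cv2.findContours(m,cv2.RETR_EXTERNAL,cv2.CHAIN_APPROX_NONE)
    out=[]
    for q in k:
        M=cv2.moments(q)
        if M["m00"]>amin: out.append((M["m10"]/M["m00"],M["m01"]/M["m00"],M["m00"],q))
    return out
def rim(c,q,z,r=.0295):
    """centre of rim circle at height z from the silhouette's far arc (beyond the middle as seen by the camera)"""
    hull=cv2.convexHull(q).reshape(-1,2).astype(float)
    p=onplane(c,q.reshape(-1,2),z); u=p.mean(0)-np.asarray(c["position"])[:2]; u/=np.linalg.norm(u)
    s=p@u; c0=p[s>=s.max()-.004].mean(0)-u*r
    for _ in range(5):
        a=p[(p-c0)@u>.3*r]
        c0=least_squares(lambda x:np.linalg.norm(a-x,axis=1)-r,c0,loss="soft_l1",f_scale=.001).x
    return c0,np.std(np.linalg.norm(a-c0,axis=1))
E
python3 - <<'E'
from h import *
t,s=env.read_camera("top"),env.read_camera("side")
for col in HSV:
    for n,c in (("top",t),("side",s)):
        print(col,n,[(round(x),round(y),int(a)) for x,y,a,q in blobs(c,col)])
E
```

```text
amber top [(306, 221, 525), (173, 154, 380)]
amber side [(152, 264, 413), (554, 237, 170), (240, 333, 76665), (226, 138, 13429)]
green top [(157, 194, 175)]
green side [(174, 289, 464), (326, 193, 440), (241, 182, 535)]
blue top [(211, 164, 412), (420, 151, 487)]
blue side [(309, 151, 153)]
```

Run:
```python
from h import *
P={"top":dict(ga=(162,193),gt=(303,140),gt2=(303,150),aT=(306,214),aC=(173,154),bC=(211,164),bT=(420,152),bT2=(420,142),wood=(300,180),pink=(271,180)),
"side":dict(gC=(174,289),gT=(236,182),gT2=(247,190),aC=(152,264),aT=(295,200),aT2=(305,210),can=(276,172),bC=(190,247),bT=(304,140),bT2=(304,152),wood=(100,330),wood2=(320,220),pink=(300,235))}
for n in P:
    c=cv2.cvtColor(env.read_camera(n)["pixels"],cv2.COLOR_RGB2HSV)
    for k,(x,y) in P[n].items(): print(n,k,np.median(c[y-1:y+2,x-1:x+2].reshape(-1,3),0))
```

```text
top ga [ 64. 108. 198.]
top gt [53. 91. 90.]
top gt2 [ 61. 103. 134.]
top aT [ 14. 177. 183.]
top aC [ 18. 154. 246.]
top bC [110. 139. 242.]
top bT [113. 139. 161.]
top bT2 [115. 119. 120.]
top wood [ 10. 122. 137.]
top pink [172.  98. 180.]
side gC [ 65. 157. 127.]
side gT [ 65. 168. 120.]
side gT2 [ 62. 144.  99.]
side aC [ 18. 255. 195.]
side aT [ 18. 255. 194.]
side aT2 [ 17. 255. 162.]
side can [ 18. 255. 181.]
side bC [109. 181. 178.]
side bT [109. 189. 161.]
side bT2 [109. 187. 168.]
side wood [ 12. 163. 101.]
side wood2 [  8. 141.  78.]
side pink [171. 104. 193.]
```

```bash
sed -i 's/^HSV=.*/HSV={"amber":((13,145,90),(24,255,255)),"green":((42,60,35),(85,255,255)),"blue":((100,85,60),(125,255,255))}/' h.py
sed -i 's/    m=cv2.morph/    if col=="amber" and c["position"][1]>.5: m=cv2.inRange(hsv,(14,215,80),(24,255,255))\n    m=cv2.morph/' h.py
python3 - <<'E'
from h import *
t,s=env.read_camera("top"),env.read_camera("side")
vis=[t["pixels"].copy(),s["pixels"].copy()]
B={}
for col in HSV:
    for i,(n,c) in enumerate((("top",t),("side",s))):
        b=blobs(c,col); B[col,n]=b
        print(col,n,[(round(x),round(y),int(a)) for x,y,a,q in b])
        cv2.drawContours(vis[i],[x[3] for x in b],-1,(255,255,0),1)
near=lambda b,p:min(b,key=lambda x:np.hypot(x[0]-p[0],x[1]-p[1]))
cp={"amber":((173,154),(152,264)),"green":((162,193),(174,289)),"blue":((211,165),(190,247))}
tp={"amber":((306,221),(300,203)),"green":((303,148),(241,185)),"blue":((420,152),(305,147))}
for col in HSV:
    a,b=[near(B[col,n],p) for n,p in zip(("top","side"),cp[col])]
    print("coaster",col,*[np.round(v,4) for v in tri((t,s),(a[:2],b[:2]))],onplane(t,[a[:2]],.011).round(4),onplane(s,[b[:2]],.011).round(4))
    a,b=[near(B[col,n],p)[3] for n,p in zip(("top","side"),tp[col])]
    f=lambda z:np.linalg.norm(rim(t,a,z)[0]-rim(s,b,z)[0])
    z=minimize_scalar(f,bounds=(.05,.13),method="bounded").x
    print("tumbler",col,"z",round(z,4),"gap",round(f(z),4),[ [v.round(4) for v in rim(c,q,.09)] for c,q in((t,a),(s,b))])
cv2.imwrite("pics/m.png",np.hstack([cv2.resize(vis[0][100:300,120:460],None,fx=1.17,fy=1.5)[:300], cv2.resize(vis[1][100:320,100:400],None,fx=1.3,fy=1.36)[:300]])[:, :800][:,:,::-1])
E
```

```text
amber top [(306, 222, 509), (173, 154, 402)]
amber side [(152, 264, 362), (300, 201, 590), (276, 172, 451)]
green top [(161, 192, 482), (303, 148, 509)]
green side [(174, 288, 502), (326, 193, 470), (241, 182, 566)]
blue top [(210, 165, 493), (419, 152, 578), (320, 77, 253)]
blue side [(190, 247, 390), (211, 166, 632), (304, 146, 583)]
coaster amber [0.6118 0.2316 0.0093] 0.0011 [[0.6106 0.2304]] [[0.6113 0.2333]]
tumbler amber z 0.0902 gap 0.0011 [[array([ 0.4421, -0.1044]), np.float64(0.0008)], [array([ 0.4431, -0.1042]), np.float64(0.0013)]]
coaster green [0.5147 0.2565 0.0094] 0.0011 [[0.5137 0.2554]] [[0.5144 0.2582]]
tumbler green z 0.0901 gap 0.003 [[array([ 0.6169, -0.0944]), np.float64(0.0007)], [array([ 0.6195, -0.0928]), np.float64(0.0013)]]
coaster blue [0.5866 0.1348 0.0098] 0.0011 [[0.5856 0.1339]] [[0.5865 0.1363]]
tumbler blue z 0.0911 gap 0.0002 [[array([ 0.6162, -0.3756]), np.float64(0.0008)], [array([ 0.6174, -0.377 ]), np.float64(0.0022)]]Traceback (most recent call last):
  File "<stdin>", line 20, in <module>
    return _nx.concatenate(arrs, 1, dtype=dtype, casting=casting)
           ~~~~~~~~~~~~~~~^^^^^^^^^^^^^^^^^^^^^^^^^^^^^^^^^^^^^^^
ValueError: all the input array dimensions except for the concatenation axis must match exactly, but along dimension 0, the array at index 0 has size 300 and the array at index 1 has size 299
```

The heights agree with the text: rims at 90–91 mm, coaster tops at about 10 mm, and coaster spacings of 99.7 and 100.2 mm. I'll fetch the blue tumbler first, then look from above with the wrist camera.

```bash
python3 -m pendant '[[[3.9,1.5,0],[0,0,0],8.5],[[3.9,1.5,0],[0,0,0],8.5],[[3.9,1.5,0],[0,0,0],8.5],[[3.9,1.5,0],[0,0,0],8.5],[[3.9,1.5,0],[0,0,0],8.5],[[3.9,1.5,0],[0,0,0],8.5],[[3.9,1.5,0],[0,0,0],8.5],[[3.9,1.5,0],[0,0,0],8.5],[[3.9,1.5,0],[0,0,0],8.5],[[3.9,1.5,0],[0,0,0],8.5],[[3.8,1.5,0],[0,0,0],8.5],[[3.8,1.4,0],[0,0,0],8.5]]' 40
python3 - <<'E'
from h import *
w,s=env.read_camera("wrist"),env.read_camera("side")
print(w["position"],env.state()["ee_pos"])
cv2.imwrite("pics/s1.png",np.hstack([cv2.resize(w["pixels"],(400,300)),cv2.resize(s["pixels"],(400,300))])[:,:,::-1])
E
```

```text
t: 1.6
ee_pos: [0.6186, -0.3749, 0.2392]
eef_rot: [-0.0, 0.991, 0.133, -0.0]
wrist_force: [0.3, -1.2, -0.0]
finger_gap: 0.0849
gripper_force: 0.0
[ 0.68223251 -0.35682466  0.37475615] [ 0.62106176 -0.372536    0.23838467]
```

View pics/s1.png

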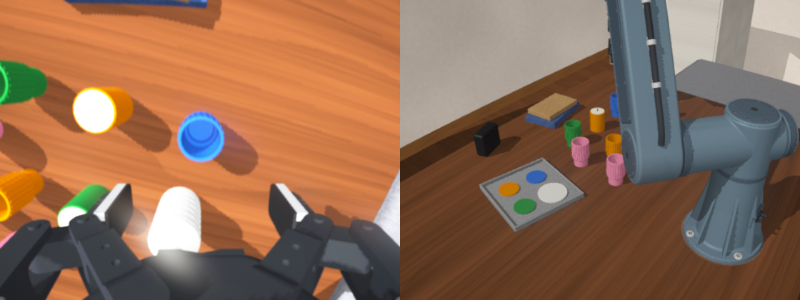

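The wrist view shows blue at (200,137), centred between the fingers (115–275). The carafe neck is behind it, clear of the descent. In the side view the arm now hides blue and the carafe.

```bash
python3 -m pendant '[[[0,0,0],[0,0,0],8.5],[[0,0,0],[0,0,0],8.5],[[0,0,-4],[0,0,0],8.5],[[0,0,-4],[0,0,0],8.5]]'
python3 - <<'E'
from h import *
w=env.read_camera("wrist")
print(w["position"],env.state()["ee_pos"])
for col in ("blue",):
    for x,y,a,q in blobs(w,col,800): print(x,y,a,rim(w,q,.09),rim(w,q,.085))
E
```

```text
t: 2.1
ee_pos: [0.6169, -0.3779, 0.161]
eef_rot: [0.002, 0.991, 0.132, 0.002]
wrist_force: [0.7, -0.3, -1.3]
finger_gap: 0.0849
gripper_force: 0.0
[ 0.68006441 -0.35953365  0.29679106] [ 0.612846   -0.37466609  0.15065611]
277.1423145304671 212.98521092613544 6187.0 (array([ 0.62025558, -0.37444411]), np.float64(0.0003033890894102918)) (array([ 0.61796615, -0.37500266]), np.float64(0.0002714030768057446))
```

```bash
python3 -m pendant '[[[0.1,0.1,-3],[0,0,0],8.5],[[0,0,-3],[0,0,0],8.5],[[0,0,-3],[0,0,0],8.5],[[0,0,-1.8],[0,0,0],8.5],[[0,0,0],[0,0,0],8.5],[[0,0,0],[0,0,0],5],[[0,0,0],[0,0,0],5],[[0,0,0],[0,0,0],5],[[0,0,0],[0,0,0],5],[[0,0,0],[0,0,0],5],[[0,0,0],[0,0,0],5]]' 40
```

```text
t: 3.25
ee_pos: [0.6194, -0.3759, 0.0543]
eef_rot: [0.002, 0.991, 0.133, 0.001]
wrist_force: [-1.3, 0.4, 6.4]
finger_gap: 0.0566
gripper_force: 42.2
```

```bash
python3 -m pendant '[[[0,0,1],[0,0,0],4],[[0,0,2],[0,0,0],4],[[0,0,3],[0,0,0],4],[[0,0,3],[0,0,0],4],[[0,0,3],[0,0,0],4],[[0,0,2],[0,0,0],4],[[0,2,0],[0,0,0],4],[[0,3,0],[0,0,0],4],[[-0.4,4,0],[0,0,0],4],[[-0.4,4,0],[0,0,0],4],[[-0.4,4,0],[0,0,0],4],[[-0.4,4,0],[0,0,0],4]]'; python3 -m pendant '[[[-0.4,4,0],[0,0,0],4],[[-0.4,4,0],[0,0,0],4],[[-0.4,4,0],[0,0,0],4],[[-0.4,4,0],[0,0,0],4],[[0,4,0],[0,0,0],4],[[0,4,0],[0,0,0],4],[[0,3,0],[0,0,0],4],[[0,2,0],[0,0,0],4],[[0,1,0],[0,0,0],4],[[0,0,0],[0,0,0],4],[[0,0,0],[0,0,0],4]]'
python3 - <<'E'
from h import *
w=env.read_camera("wrist");s=env.read_camera("side");t=env.read_camera("top")
print(env.state()["ee_pos"])
cv2.imwrite("pics/s2.png",np.hstack([cv2.resize(w["pixels"],(400,300)),cv2.resize(s["pixels"],(400,300))])[:,:,::-1])
for n,c in(("top",t),("side",s)):
    for x,y,a,q in blobs(c,"blue",200): print(n,round(x),round(y),a, [rim(c,q,z)[0].round(4) for z in (.22,.23,.24)])
E
```

```text
t: 4.45
ee_pos: [0.6017, -0.1633, 0.1922]
eef_rot: [0.0, 0.991, 0.132, 0.0]
wrist_force: [0.5, -0.3, -1.2]
finger_gap: 0.057
gripper_force: 42.9
t: 5.55
ee_pos: [0.5862, 0.1345, 0.1915]
eef_rot: [0.0, 0.991, 0.132, 0.0]
wrist_force: [0.9, -0.8, -1.9]
finger_gap: 0.057
gripper_force: 43.0
[0.58622863 0.13394068 0.19132731]
top 214 164 350.0 [array([0.5512, 0.0839]), array([0.5494, 0.0823]), array([0.5463, 0.081 ])]
top 320 77 254.0 [array([ 0.7795, -0.0892]), array([ 0.7755, -0.0887]), array([ 0.7716, -0.0882])]
side 190 247 389.0 [array([0.3783, 0.3156]), array([0.3679, 0.324 ]), array([0.3577, 0.3328])]
side 199 178 1271.0 [array([ 0.5255, -0.0639]), array([ 0.5128, -0.0491]), array([ 0.5001, -0.0342])]
  ret = _var(a, axis=axis, dtype=dtype, out=out, ddof=ddof,
  arrmean = um.true_divide(arrmean, div, out=arrmean,
  ret = ret.dtype.type(ret / rcount)
```

View pics/s2.png

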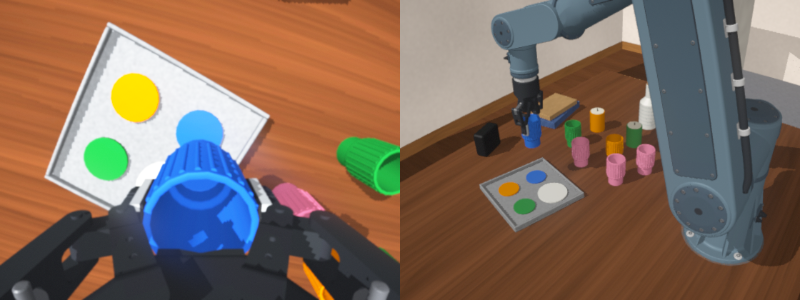

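The wrist view shows blue held upright, moving towards the blue coaster at (200,130). The side view confirms it, and the carafe is now visible at (647,105).

```bash
python3 -m pendant '[[[0,0,-3],[0,0,0],4],[[0,0,-3],[0,0,0],4],[[0,0,-3],[0,0,0],4],[[0,0,-2],[0,0,0],4],[[0,0,-1],[0,0,0],4],[[0,0,-0.5],[0,0,0],4],[[0,0,0],[0,0,0],4]]'; python3 -m pendant '[[[0,0,-0.2],[0,0,0],4],[[0,0,-0.2],[0,0,0],4],[[0,0,0],[0,0,0],4]]'
```

```text
t: 6.4
ee_pos: [0.5866, 0.1348, 0.0668]
eef_rot: [0.0, 0.991, 0.132, 0.0]
wrist_force: [0.1, -0.1, -0.9]
finger_gap: 0.0561
gripper_force: 43.0
t: 6.7
ee_pos: [0.5882, 0.1354, 0.0654]
eef_rot: [0.0, 0.991, 0.133, 0.002]
wrist_force: [-3.3, 0.8, 9.9]
finger_gap: 0.0568
gripper_force: 42.9
```

```bash
python3 -m pendant '[[[0,0,0.1],[0,0,0],6],[[0,0,0],[0,0,0],7],[[0,0,0],[0,0,0],8],[[0,0,0],[0,0,0],8.2],[[0,0,0],[0,0,0],8.2],[[0,0,2],[0,0,0],8.2],[[0,0,3],[0,0,0],8.2],[[0,0,4],[0,0,0],8.2],[[0,0,4],[0,0,0],8.2]]'
python3 - <<'E'
from h import *
w=env.read_camera("wrist")
s=env.read_camera("side");print(env.state()["ee_pos"])
cv2.imwrite("pics/s3.png",np.hstack([cv2.resize(w["pixels"],(400,300)),cv2.resize(s["pixels"],(400,300))])[:,:,::-1])
for n,c in(("w",w),("side",s)):
    for x,y,a,q in blobs(c,"blue",200): print(n,round(x),round(y),a, rim(c,q,.101))
# carafe: white column in side view
hsv=cv2.cvtColor(s["pixels"],cv2.COLOR_RGB2HSV)
b=blobs(s,((0,0,130),(180,60,255)),100)
print([(round(x),round(y),a,cv2.boundingRect(q)) for x,y,a,q in b])
E
```

```text
t: 7.6
ee_pos: [0.5855, 0.1351, 0.194]
eef_rot: [-0.0, 0.991, 0.132, -0.001]
wrist_force: [1.1, -0.8, -0.3]
finger_gap: 0.0821
gripper_force: 0.0
[0.58989904 0.13538853 0.20020625]
w 280 202 5837.5 (array([0.58778157, 0.13615385]), np.float64(0.0004219378573820519))
side 188 232 1139.0 (array([0.58633566, 0.13504164]), np.float64(0.0009292960348252853))
side 211 166 623.0 (array([ 0.67358491, -0.23363453]), np.float64(0.0))
[(434, 348, 1168.0, (399, 320, 81, 47)), (182, 274, 5586.0, (111, 236, 146, 87)), (483, 185, 128.5, (474, 174, 18, 20)), (276, 155, 108.5, (267, 151, 19, 9)), (476, 116, 158.5, (466, 104, 21, 23)), (362, 174, 4029.0, (319, 60, 135, 226)), (263, 57, 6609.5, (189, 3, 154, 108)), (518, 53, 9143.5, (456, 0, 104, 122)), (68, 87, 24667.5, (0, 0, 190, 207))]
```

View pics/s3.png

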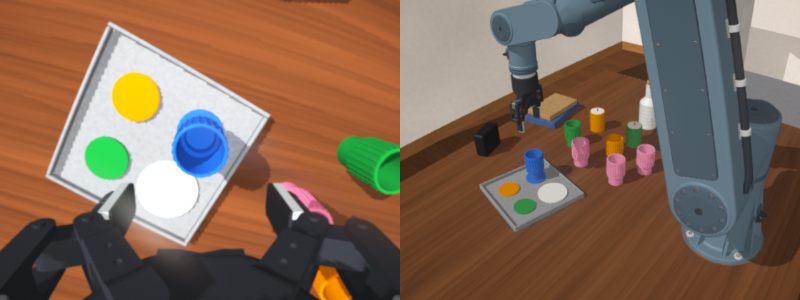

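Blue stands at (0.587, 0.1355), about 1 mm from its coaster's centre, and upright in both views. Green is next.

```bash
python3 -m pendant '[[[0.8,-3.8,0],[0,0,0],8.5],[[0.8,-3.8,0],[0,0,0],8.5],[[0.8,-3.8,0],[0,0,0],8.5],[[0.8,-3.8,0],[0,0,0],8.5],[[0,-3.8,0],[0,0,0],8.5],[[0,-2.8,0],[0,0,0],8.5],[[0,-1,0],[0,0,0],8.5],[[0,0,-2],[0,0,0],8.5],[[0,0,0],[0,0,0],8.5],[[0,0,0],[0,0,0],8.5]]'
python3 - <<'E'
from h import *
w=env.read_camera("wrist")
print(env.state()["ee_pos"])
for x,y,a,q in blobs(w,"green",800): print(x,y,a,rim(w,q,.09))
E
```

```text
t: 8.7
ee_pos: [0.6175, -0.0917, 0.1726]
eef_rot: [-0.001, 0.991, 0.133, -0.001]
wrist_force: [0.2, 0.3, -0.0]
finger_gap: 0.0852
gripper_force: 0.0
[ 0.61804629 -0.0918663   0.17339186]
283.01440998154817 208.82295053158774 5690.5 (array([ 0.62094146, -0.09187268]), np.float64(0.0002939317435742207))
```

```bash
python3 -m pendant '[[[0.1,0,-3],[0,0,0],8.5],[[0,0,-4],[0,0,0],8.5],[[0,0,-3],[0,0,0],8.5],[[0,0,-2.2],[0,0,0],8.5],[[0,0,0],[0,0,0],8.5],[[0,0,0],[0,0,0],5],[[0,0,0],[0,0,0],5],[[0,0,0],[0,0,0],5],[[0,0,0],[0,0,0],5],[[0,0,0],[0,0,0],5],[[0,0,0],[0,0,0],5]]' 40
```

```text
t: 9.85
ee_pos: [0.6208, -0.0931, 0.054]
eef_rot: [0.001, 0.991, 0.133, 0.002]
wrist_force: [-1.1, 0.9, 6.7]
finger_gap: 0.0553
gripper_force: 42.0
```

```bash
python3 -m pendant '[[[0,0,1],[0,0,0],4],[[0,0,2],[0,0,0],4],[[0,0,3],[0,0,0],4],[[0,0,3],[0,0,0],4],[[0,0,3],[0,0,0],4],[[0,0,2],[0,0,0],4],[[-0.5,2,0],[0,0,0],4],[[-1,3,0],[0,0,0],4],[[-1,4,0],[0,0,0],4],[[-1,4,0],[0,0,0],4]]'; python3 -m pendant '[[[-1,4,0],[0,0,0],4],[[-1,4,0],[0,0,0],4],[[-1,4,0],[0,0,0],4],[[-1,4,0],[0,0,0],4],[[-1,3,0],[0,0,0],4],[[-1,2,0],[0,0,0],4],[[-1,0.9,0],[0,0,0],4],[[0,0,0],[0,0,0],4],[[0,0,0],[0,0,0],4]]'
```

```text
t: 10.85
ee_pos: [0.5824, 0.039, 0.1905]
eef_rot: [-0.0, 0.991, 0.132, -0.001]
wrist_force: [0.7, 0.2, -2.9]
finger_gap: 0.0554
gripper_force: 43.1
t: 11.75
ee_pos: [0.5138, 0.2557, 0.1911]
eef_rot: [0.0, 0.991, 0.133, -0.0]
wrist_force: [0.4, -0.3, -2.6]
finger_gap: 0.0551
gripper_force: 43.2
```

```bash
python3 -m pendant '[[[0,0.1,-3],[0,0,0],4],[[0,0,-3],[0,0,0],4],[[0,0,-3],[0,0,0],4],[[0,0,-2],[0,0,0],4],[[0,0,-1],[0,0,0],4],[[0,0,-0.5],[0,0,0],4],[[0,0,0],[0,0,0],4],[[0,0,-0.2],[0,0,0],4],[[0,0,-0.2],[0,0,0],4],[[0,0,0],[0,0,0],4]]'
```

```text
t: 12.75
ee_pos: [0.5159, 0.2577, 0.065]
eef_rot: [-0.0, 0.991, 0.133, 0.002]
wrist_force: [-1.9, -0.8, 7.2]
finger_gap: 0.0557
gripper_force: 43.2
```

```bash
python3 -m pendant '[[[0,0,0.1],[0,0,0],6],[[0,0,0],[0,0,0],7],[[0,0,0],[0,0,0],8],[[0,0,0],[0,0,0],8.2],[[0,0,0],[0,0,0],8.2],[[0,0,2],[0,0,0],8.2],[[0,0,3],[0,0,0],8.2],[[0,0,4],[0,0,0],8.2],[[0,0,4],[0,0,0],8.2]]'
python3 - <<'E'
from h import *
w=env.read_camera("wrist")
s=env.read_camera("side");print(env.state()["ee_pos"])
cv2.imwrite("pics/s4.png",np.hstack([cv2.resize(w["pixels"],(400,300)),cv2.resize(s["pixels"],(400,300))])[:,:,::-1])
for n,c in(("w",w),("side",s)):
    for x,y,a,q in blobs(c,"green",400): print(n,round(x),round(y),a, rim(c,q,.101))
E
```

```text
t: 13.65
ee_pos: [0.5134, 0.257, 0.194]
eef_rot: [0.0, 0.991, 0.132, -0.001]
wrist_force: [0.8, 0.1, 0.9]
finger_gap: 0.0817
gripper_force: 0.0
[0.51774196 0.25825778 0.19996092]
w 280 202 5873.5 (array([0.51504326, 0.25862243]), np.float64(0.00041105056486397205))
side 171 273 1347.5 (array([0.51382588, 0.2582483 ]), np.float64(0.001224448755869606))
side 327 192 509.5 (array([ 0.41491933, -0.17865777]), np.float64(0.003480600167497119))
```

View pics/s4.png

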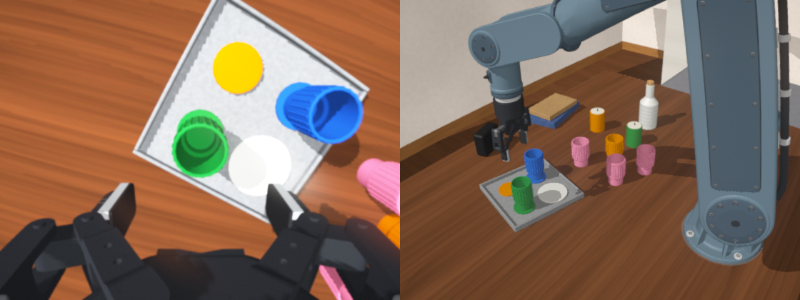

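Green stands at (0.5145, 0.2584), within 2 mm of its coaster's centre. The side view now shows the whole carafe, cork near (351,118) in the full image. I'll measure it and the white coaster, and move to amber.

```bash
python3 -m pendant '[[[-0.7,-3.5,0],[0,0,0],8.5],[[-0.7,-4,0],[0,0,0],8.5],[[-0.7,-4,0],[0,0,0],8.5],[[-0.7,-4,0],[0,0,0],8.5],[[-0.7,-4,0],[0,0,0],8.5],[[-0.7,-4,0],[0,0,0],8.5],[[-0.7,-4,0],[0,0,0],8.5],[[-0.7,-4,0],[0,0,0],8.5],[[-0.7,-3.5,0],[0,0,0],8.5],[[-0.8,-1.1,0],[0,0,0],8.5],[[0,0,-2],[0,0,0],8.5],[[0,0,0],[0,0,0],8.5]]'
python3 - <<'E'
from h import *
w=env.read_camera("wrist");s=env.read_camera("side");t=env.read_camera("top")
print(env.state()["ee_pos"])
for x,y,a,q in blobs(w,((10,190,80),(24,255,255)),800): print(x,y,a,rim(w,q,.09))
for x,y,a,q in blobs(t,((0,0,190),(180,45,255)),50): print("top white",x,y,a,cv2.boundingRect(q),onplane(t,[(x,y)],.011))
a=cv2.resize(w["pixels"],(400,300)); b=cv2.resize(t["pixels"][170:250,380:480],(400,300),interpolation=0); d=cv2.resize(s["pixels"][100:200,300:400],(400,300),interpolation=0)
e=cv2.resize(t["pixels"][110:250,110:260],(400,300),interpolation=0)
cv2.imwrite("pics/s5.png",np.vstack([np.hstack([a,b]),np.hstack([d,e])])[:,:,::-1])
E
```

```text
t: 14.95
ee_pos: [0.4411, -0.1035, 0.1709]
eef_rot: [-0.001, 0.991, 0.132, -0.002]
wrist_force: [-0.3, -0.1, -0.4]
finger_gap: 0.0851
gripper_force: 0.0
[ 0.4431293  -0.10356554  0.17342783]
281.5377990681116 207.82275797078688 6367.0 (array([ 0.44322646, -0.10211632]), np.float64(0.0002688870142876316))
480.94589996597483 42.46981210540244 4408.5 (array([ 0.61127856, -0.22408536]), np.float64(0.0010255915056495393))
top white 362.21312540610785 223.36712150747238 256.5 (352, 212, 20, 22) [[ 0.44469305 -0.2469673 ]]
top white 417.83124036131306 211.039656311963 756.5 (400, 195, 38, 31) [[ 0.47776218 -0.38627691]]
top white 362.14408929477423 150.00507356671739 328.5 (352, 140, 21, 21) [[ 0.62909204 -0.24609495]]
top white 188.81401086992764 180.4671401420426 4998.5 (136, 128, 106, 107) [[0.54443947 0.18685543]]
```

View pics/s5.png

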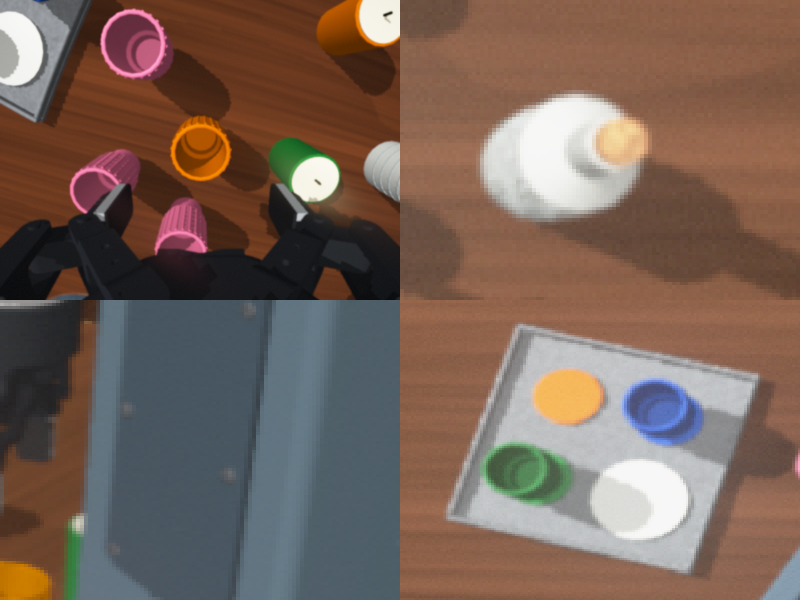

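Amber is centred between the fingers (wrist view (200,148)), with pinks and the green candle clear of the finger paths. In the top view the cork is at about (435.5,207.6) and the white coaster at about (200,203). The arm hides the carafe from the side camera.

```bash
python3 -m pendant '[[[0,0,-3],[0,0,0],8.5],[[0,0,-4],[0,0,0],8.5],[[0,0,-3],[0,0,0],8.5],[[0,0,-2.2],[0,0,0],8.5],[[0,0,0],[0,0,0],8.5],[[0,0,0],[0,0,0],5],[[0,0,0],[0,0,0],5],[[0,0,0],[0,0,0],5],[[0,0,0],[0,0,0],5],[[0,0,0],[0,0,0],5],[[0,0,0],[0,0,0],5]]' 40
```

```text
t: 16.2
ee_pos: [0.4446, -0.1042, 0.0534]
eef_rot: [0.001, 0.991, 0.133, 0.002]
wrist_force: [-1.3, 1.8, 5.6]
finger_gap: 0.0567
gripper_force: 41.3
```

```bash
python3 -m pendant '[[[0,0,1],[0,0,0],4],[[0,0,2],[0,0,0],4],[[0,0,3],[0,0,0],4],[[0,0,3],[0,0,0],4],[[0,0,3],[0,0,0],4],[[0,0,2],[0,0,0],4],[[1,2,0],[0,0,0],4],[[1.5,3,0],[0,0,0],4],[[2,3.6,0],[0,0,0],4],[[2,3.6,0],[0,0,0],4]]'; python3 -m pendant '[[[2,3.6,0],[0,0,0],4],[[2,3.6,0],[0,0,0],4],[[2,3.6,0],[0,0,0],4],[[2,3.6,0],[0,0,0],4],[[1,3,0],[0,0,0],4],[[1,2,0],[0,0,0],4],[[0.4,2,0],[0,0,0],4],[[0,0,0],[0,0,0],4],[[0,0,0],[0,0,0],4]]'
```

```text
t: 17.2
ee_pos: [0.5088, 0.0192, 0.1929]
eef_rot: [0.0, 0.991, 0.132, 0.001]
wrist_force: [1.3, -0.6, -1.5]
finger_gap: 0.057
gripper_force: 43.0
t: 18.1
ee_pos: [0.6119, 0.2323, 0.192]
eef_rot: [0.0, 0.991, 0.133, 0.0]
wrist_force: [0.1, -0.5, -1.3]
finger_gap: 0.0566
gripper_force: 43.1
```

```bash
python3 -m pendant '[[[0,0,-3],[0,0,0],4],[[0,0,-3],[0,0,0],4],[[0,0,-3],[0,0,0],4],[[0,0,-2],[0,0,0],4],[[0,0,-1],[0,0,0],4],[[0,0,-0.5],[0,0,0],4],[[0,0,0],[0,0,0],4],[[0,0,-0.2],[0,0,0],4],[[0,0,-0.2],[0,0,0],4],[[0,0,0],[0,0,0],4]]'
```

```text
t: 19.1
ee_pos: [0.6136, 0.2325, 0.0645]
eef_rot: [-0.0, 0.991, 0.133, 0.002]
wrist_force: [-0.3, -0.5, 6.1]
finger_gap: 0.057
gripper_force: 42.9
```

```bash
python3 -m pendant '[[[0,0,0.1],[0,0,0],6],[[0,0,0],[0,0,0],7],[[0,0,0],[0,0,0],8],[[0,0,0],[0,0,0],8.2],[[0,0,0],[0,0,0],8.2],[[0,0,2],[0,0,0],8.2],[[0,0,3],[0,0,0],8.2],[[0,0,4],[0,0,0],8.2],[[0,0,4],[0,0,0],8.2],[[0,0,4],[0,0,0],8.2],[[0,0,0],[0,0,0],8.2],[[0,0,0],[0,0,0],8.2]]'
python3 - <<'E'
from h import *
w=env.read_camera("wrist");s=env.read_camera("side");t=env.read_camera("top");print(env.state()["ee_pos"])
for x,y,a,q in blobs(w,((10,190,80),(24,255,255)),800): print(x,y,a,rim(w,q,.101))
for col in HSV:
  for x,y,a,q in blobs(s,col,400): print(col,round(x),round(y),a, rim(s,q,.101))
# carafe: cork (side) and coaster (top, side)
for n,c in(("top",t),("side",s)):
  for x,y,a,q in blobs(c,((8,60,190),(24,170,255)),15): 
    if c is s or x>380: print("cork",n,x,y,a,cv2.boundingRect(q))
a=cv2.resize(s["pixels"][90:190,300:400],(400,300),interpolation=0); b=cv2.resize(s["pixels"][200:320,100:260],(400,300),interpolation=0)
cv2.imwrite("pics/s6.png",np.hstack([a,b])[:,:,::-1])
np.savez("cam.npz",top=t["pixels"],side=s["pixels"])
E
```

```text
t: 20.3
ee_pos: [0.6126, 0.2323, 0.2346]
eef_rot: [-0.0, 0.991, 0.133, 0.001]
wrist_force: [-0.4, -0.3, 0.5]
finger_gap: 0.0821
gripper_force: 0.0
[0.6109713  0.23194142 0.23109773]
279.4545308997759 194.85964350517662 3123.0 (array([0.61752985, 0.23655846]), np.float64(0.0012104407128997188))
amber 147 246 986.5 (array([0.61231469, 0.23249086]), np.float64(0.0008789529315426999))
amber 276 172 457.0 (array([ 0.5718092 , -0.17702327]), np.float64(0.00559677588005903))
green 171 273 1358.5 (array([0.5130421, 0.2575172]), np.float64(0.0011619201847372254))
green 327 192 501.5 (array([ 0.40472385, -0.1623285 ]), np.float64(0.009191618568106857))
blue 189 231 1095.5 (array([0.58633566, 0.13504164]), np.float64(0.000929295982024319))
blue 211 166 629.0 (array([ 0.67358491, -0.23363453]), np.float64(0.0))
cork top 435.29548762736533 207.19941775836972 114.5 (429, 201, 13, 13)
cork side 349.1047619047619 115.66666666666666 17.5 (346, 113, 7, 7)
```

View pics/s6.png

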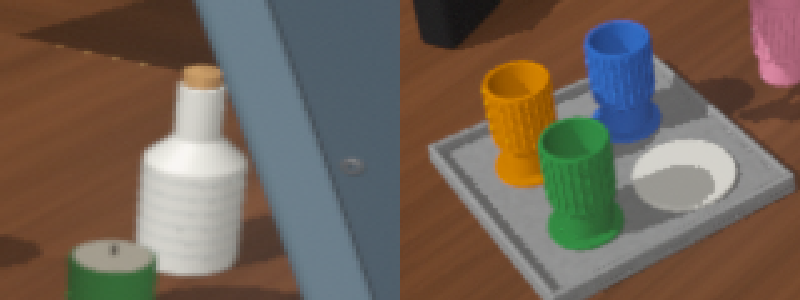

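All three tumblers stand upright and centred (side fits within 2 mm). In the full side image the cork top is at about (350.8,114) and the white coaster at about (214,270).

Run:
```python
from h import *
s=env.read_camera("side");t=env.read_camera("top")
print("cork",tri((t,s),((435.5,207.3),(350.8,114))),onplane(t,[(435.5,207.3)],.192),onplane(s,[(350.8,114)],.192))
print("white",tri((t,s),((200,202.9),(214,270))),onplane(t,[(200,202.9)],.011),onplane(s,[(214,270)],.011))
# neck edges, side
hsv=cv2.cvtColor(s["pixels"],cv2.COLOR_RGB2HSV)
for r in (122,126,130): print(r,np.flatnonzero((hsv[r,330:375,1]<60)&(hsv[r,330:375,2]>140))+330)
# white coaster by rough mask + ellipse
for n,c,lo,(x0,x1,y0,y1) in(("top",t,150,(178,222,180,226)),("side",s,0,(190,240,250,290))):
    m=c["pixels"][y0:y1,x0:x1].astype(int); print(n,m[(y1-y0)//2,:,:][::3].tolist())
```

```text
cork (array([ 0.47132028, -0.37937013,  0.1918903 ]), np.float64(0.00021471726982410488)) [[ 0.47112601 -0.37945022]] [[ 0.47137259 -0.37901783]]
white (array([0.48956814, 0.15803488, 0.00671225]), np.float64(0.0007684497436258355)) [[0.48855661 0.15684216]] [[0.48666021 0.16185471]]
122 [344 345 346 347 348 349 350 351 352 353 354 355]
126 [344 345 346 347 348 349 350 351 352 353 354 355]
130 [344 345 346 347 348 349 350 351 352 353 354]
top [[145, 147, 149], [206, 207, 205], [227, 226, 223], [227, 227, 223], [226, 226, 223], [226, 226, 224], [225, 226, 223], [227, 227, 224], [228, 229, 225], [247, 247, 247], [247, 247, 247], [247, 247, 247], [247, 247, 247], [243, 243, 242], [195, 198, 200]]
side [[141, 143, 142], [201, 200, 194], [200, 199, 192], [161, 160, 154], [154, 153, 147], [153, 152, 146], [154, 152, 147], [154, 152, 146], [155, 153, 147], [153, 152, 146], [154, 152, 146], [156, 154, 149], [212, 210, 203], [211, 209, 203], [210, 209, 202], [110, 109, 109], [143, 143, 143]]
```

Cork top at 191.9 mm (text: 192). White coaster at about (0.4885, 0.159), which agrees with the square's fourth corner. Now to the carafe.

```bash
python3 -m pendant '[[[-0.5,-2,0.5],[0,0,0],8.5],[[-0.9,-4,0.5],[0,0,0],8.5],[[-0.9,-4,0],[0,0,0],8.5],[[-0.9,-4,0],[0,0,0],8.5],[[-0.9,-4,0],[0,0,0],8.5],[[-0.9,-4,0],[0,0,0],8.5],[[-0.9,-4,0],[0,0,0],8.5],[[-0.9,-4,0],[0,0,0],8.5],[[-0.9,-4,0],[0,0,0],8.5],[[-0.9,-4,0],[0,0,0],8.5],[[-0.9,-4,0],[0,0,0],8.5],[[-0.9,-4,0],[0,0,0],8.5]]'; python3 -m pendant '[[[-0.9,-4,0],[0,0,0],8.5],[[-0.9,-4,0],[0,0,0],8.5],[[-0.9,-4,0],[0,0,0],8.5],[[-0.9,-2,0],[0,0,0],8.5],[[-0.1,-1.1,0],[0,0,0],8.5],[[0,0,0],[0,0,0],8.5],[[0,0,0],[0,0,0],8.5]]'
python3 - <<'E'
from h import *
w=env.read_camera("wrist");print(env.state()["ee_pos"])
cv2.imwrite("pics/s7.png",w["pixels"][:,:,::-1])
E
```

```text
t: 21.75
ee_pos: [0.5065, -0.2298, 0.243]
eef_rot: [-0.0, 0.991, 0.132, -0.0]
wrist_force: [0.4, -0.8, -0.2]
finger_gap: 0.085
gripper_force: 0.0
t: 22.45
ee_pos: [0.4711, -0.378, 0.243]
eef_rot: [-0.0, 0.991, 0.133, -0.0]
wrist_force: [0.1, 0.4, -0.2]
finger_gap: 0.0848
gripper_force: 0.0
[ 0.47136096 -0.37760014  0.2431304 ]
```

View pics/s7.png

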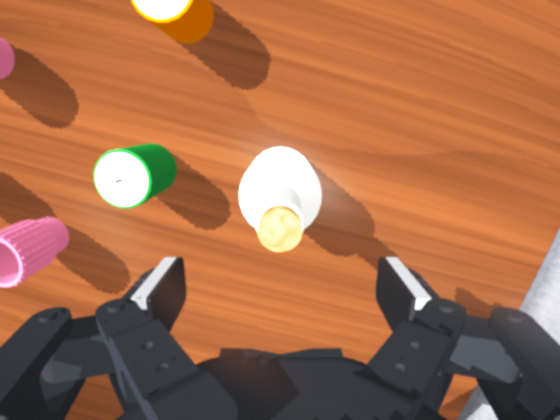

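The cork, at (280,228), is centred between the fingers (185–378). I'll check its position by ray before descending.

Run:
```python
from h import *
w=env.read_camera("wrist");print(onplane(w,[(280,229)],.192))
```

```text
[[ 0.47332235 -0.37601579]]
```

```bash
python3 -m pendant '[[[0.1,0,-2],[0,0,0],8.5],[[0,0,-3],[0,0,0],8.5],[[0,0,-3],[0,0,0],8.5],[[0,0,-1.5],[0,0,0],7],[[0,0,0],[0,0,0],5],[[0,0,0],[0,0,0],3.8],[[0,0,0],[0,0,0],2],[[0,0,0],[0,0,0],2],[[0,0,0],[0,0,0],2],[[0,0,0],[0,0,0],2],[[0,0,0],[0,0,0],2]]' 50
```

```text
t: 23.65
ee_pos: [0.4729, -0.3793, 0.1501]
eef_rot: [0.001, 0.991, 0.133, 0.001]
wrist_force: [1.2, 2.2, 7.1]
finger_gap: 0.0309
gripper_force: 51.7
```

```bash
python3 -m pendant '[[[0,0,1],[0,0,0],2],[[0,0,2],[0,0,0],2],[[0,0,3],[0,0,0],2],[[0,0,3],[0,0,0],2],[[0,0,3],[0,0,0],2],[[0,0,2],[0,0,0],2],[[0,1,0],[0,0,0],2],[[0,2,0],[0,0,0],2],[[0.2,3,0],[0,0,0],2],[[0.2,3,0],[0,0,0],2],[[0.2,3,0],[0,0,0],2],[[0.2,3,0],[0,0,0],2]]'; python3 -m pendant '[[[0.2,3,0],[0,0,0],2],[[0.2,3,0],[0,0,0],2],[[0.2,3,0],[0,0,0],2],[[0.2,3,0],[0,0,0],2],[[0.1,3,0],[0,0,0],2],[[0,3,0],[0,0,0],2],[[0,3,0],[0,0,0],2],[[0,3,0],[0,0,0],2],[[0,3,0],[0,0,0],2],[[0,3,0],[0,0,0],2],[[0,3,0],[0,0,0],2],[[0,2,0],[0,0,0],2]]';  python3 -m pendant '[[[0,2,0],[0,0,0],2],[[0,1.5,0],[0,0,0],2],[[0,0.2,0],[0,0,0],2],[[0,0,0],[0,0,0],2],[[0,0,0],[0,0,0],2]]'
python3 - <<'E'
from h import *
w=env.read_camera("wrist");s=env.read_camera("side");print(env.state()["ee_pos"])
cv2.imwrite("pics/s8.png",np.hstack([cv2.resize(w["pixels"],(400,300)),cv2.resize(s["pixels"],(400,300))])[:,:,::-1])
E
```

```text
t: 24.85
ee_pos: [0.4788, -0.2263, 0.2859]
eef_rot: [-0.002, 0.991, 0.132, -0.001]
wrist_force: [0.5, 0.0, -6.5]
finger_gap: 0.0309
gripper_force: 50.8
t: 26.05
ee_pos: [0.487, 0.1235, 0.286]
eef_rot: [-0.001, 0.991, 0.133, -0.002]
wrist_force: [0.4, -1.2, -7.0]
finger_gap: 0.0306
gripper_force: 50.9
t: 26.55
ee_pos: [0.4884, 0.1577, 0.2873]
eef_rot: [0.0, 0.991, 0.132, -0.001]
wrist_force: [0.2, 0.6, -5.9]
finger_gap: 0.0308
gripper_force: 50.9
[0.4888367  0.15751815 0.28784629]
```

View pics/s8.png

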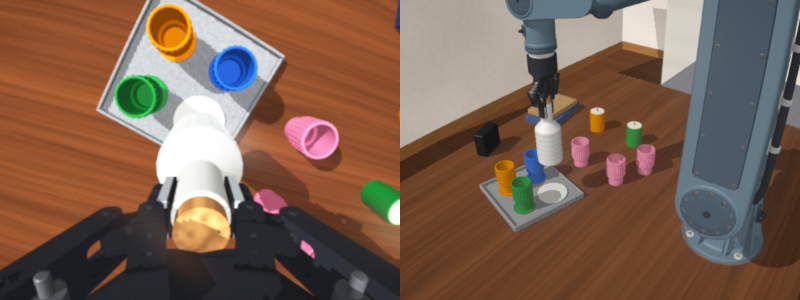

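The carafe hangs upright over the white coaster, clear of the tumblers. Lowering it.

```bash
python3 -m pendant '[[[0,0.1,-2],[0,0,0],2],[[0,0,-3],[0,0,0],2],[[0,0,-3],[0,0,0],2],[[0,0,-2.4],[0,0,0],2],[[0,0,-1.3],[0,0,0],2],[[0,0,-0.7],[0,0,0],2],[[0,0,0],[0,0,0],2],[[0,0,-0.2],[0,0,0],2],[[0,0,-0.2],[0,0,0],2],[[0,0,0],[0,0,0],2]]'
```

```text
t: 27.65
ee_pos: [0.4899, 0.1593, 0.1613]
eef_rot: [0.0, 0.991, 0.133, 0.001]
wrist_force: [0.1, 0.5, -4.9]
finger_gap: 0.031
gripper_force: 51.0
```

```bash
python3 -m pendant '[[[0,0,-0.1],[0,0,0],2],[[0,0,-0.1],[0,0,0],2],[[0,0,0],[0,0,0],2]]'
```

```text
t: 27.95
ee_pos: [0.4907, 0.1596, 0.1612]
eef_rot: [-0.0, 0.991, 0.133, 0.002]
wrist_force: [-3.0, 0.5, 9.8]
finger_gap: 0.0311
gripper_force: 52.6
```

```bash
python3 -m pendant '[[[0,0,0.1],[0,0,0],3.4],[[0,0,0],[0,0,0],4.5],[[0,0,0],[0,0,0],6],[[0,0,0],[0,0,0],7.5],[[0,0,0],[0,0,0],8],[[0,0,0],[0,0,0],8],[[0,0,2],[0,0,0],8],[[0,0,3],[0,0,0],8],[[0,0,4],[0,0,0],8],[[0,0,4],[0,0,0],8],[[0,0,0],[0,0,0],8],[[0,0,0],[0,0,0],8]]'
python3 - <<'E'
from h import *
w=env.read_camera("wrist");s=env.read_camera("side");print(env.state()["ee_pos"],env.state()["wrist_force"])
cv2.imwrite("pics/s9.png",np.hstack([cv2.resize(w["pixels"],(400,300)),cv2.resize(s["pixels"][160:310,90:290],(400,300))])[:,:,::-1])
E
```

```text
t: 29.15
ee_pos: [0.4896, 0.1592, 0.2902]
eef_rot: [0.0, 0.991, 0.133, 0.001]
wrist_force: [-0.5, 0.0, -1.3]
finger_gap: 0.08
gripper_force: 0.0
[0.48831105 0.15910395 0.28790297] [ 0.21892247 -0.1932725   0.4796596 ]
```

View pics/s9.png

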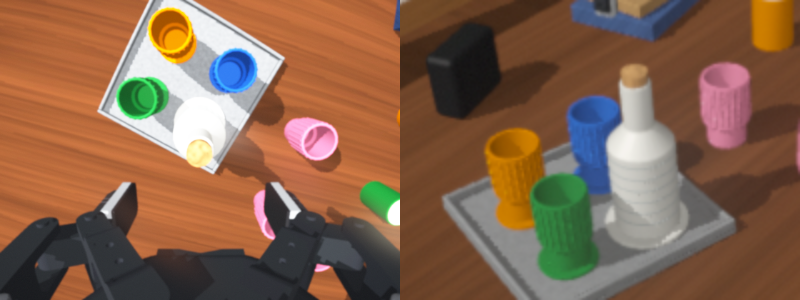

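All four stand upright. One check of the carafe's cork from two views, wrist (278.6,213) and side (207,196).

Run:
```python
from h import *
w=env.read_camera("wrist");s=env.read_camera("side")
x=tri((w,s),((278.6,213),(207,195)));print(x)
if abs(x[0][0]-.4885)<.007 and abs(x[0][1]-.159)<.007 and abs(x[0][2]-.203)<.006: print(env.close_job())
```

```text
(array([0.48971641, 0.16053751, 0.20495674]), np.float64(0.0016629358286328927))
the job is handed in; nothing more can be done
None
```

The job is handed in: the three tumblers stand on their own coasters and the carafe on the white one, all within about 2 mm of centre by camera at about 30 s on the clock, with no candle touched; no verdict was shown.

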